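# Balance the centrifuge head with the remaining blood tubes

## Task

Finish loading the centrifuge head so that it will spin in balance: take the four blood tubes from the grey rack and put each one in the cup straight across the hub from a tube of its own length, tall opposite tall and short opposite short (cap colours do not matter). Lower each tube to the bottom of its cup rather than dropping it in, and leave the four tubes that are already in the head where they are.

Things in the scene. Friction and masses are not known exactly. Their poses are not given: they have to be found in the camera images.
- rotor: bare-metal centrifuge head, 8 like upright tube cups, fixed on a low grey stand. Origin: its centre, on the bench. Cup k: axis 62 mm out, k x 45 deg from its x towards y; inside 18 mm wide, floor at height 15 mm, mouth at 75 mm, top 11 mm flared to 30 mm. Black hub knob 28 mm wide, top at 80 mm. At the start cups 0, 2, 5, 7 hold a tube each (which one differs), those across (4, 6, 1, 3) are empty.
- rack: grey block rack, fixed, 46 mm (its x) by 190 mm (its y), 60 mm high. Origin: centre of its underside, on the bench. Five holes along its y at -74, -37, 0, 37, 74 mm, 17 mm wide, floor at height 12 mm. The middle hole is empty; the others hold the four tubes to load (which is where differs).
- tall_a: Already in the centrifuge head at the start, bottom on a cup's floor: tall capped blood tube, 122 mm long: barrel 14 mm wide, cap 20 mm wide over the top 24 mm (tan). Origin: centre of its round bottom end; z runs up the tube to the cap.
- tall_b: Already in the centrifuge head at the start, bottom on a cup's floor: tall capped blood tube, 122 mm long: barrel 14 mm wide, cap 20 mm wide over the top 24 mm (tan). Origin: centre of its round bottom end; z runs up the tube to the cap.
- short_a: Already in the centrifuge head at the start, bottom on a cup's floor: short capped blood tube, 98 mm long: barrel 13 mm wide, cap 20 mm wide over the top 20 mm (blue). Origin: centre of its round bottom end; z runs up the tube to the cap.
- short_b: Already in the centrifuge head at the start, bottom on a cup's floor: short capped blood tube, 98 mm long: barrel 13 mm wide, cap 20 mm wide over the top 20 mm (purple). Origin: centre of its round bottom end; z runs up the tube to the cap.
- tall_1: To be loaded, upright in the rack at the start: tall capped blood tube, 122 mm long: barrel 14 mm wide, cap 20 mm wide over the top 24 mm (tan). Origin: centre of its round bottom end; z runs up the tube to the cap. 10 to 17 g; may lean a few degrees in its hole.
- tall_2: To be loaded, upright in the rack at the start: tall capped blood tube, 122 mm long: barrel 14 mm wide, cap 20 mm wide over the top 24 mm (tan). Origin: centre of its round bottom end; z runs up the tube to the cap. 10 to 17 g; may lean a few degrees in its hole.
- short_1: To be loaded, upright in the rack at the start: short capped blood tube, 98 mm long: barrel 13 mm wide, cap 20 mm wide over the top 20 mm (purple). Origin: centre of its round bottom end; z runs up the tube to the cap. 10 to 17 g; may lean a few degrees in its hole.
- short_2: To be loaded, upright in the rack at the start: short capped blood tube, 98 mm long: barrel 13 mm wide, cap 20 mm wide over the top 20 mm (blue). Origin: centre of its round bottom end; z runs up the tube to the cap. 10 to 17 g; may lean a few degrees in its hole.

How it is judged:
At the end, for the whole second after the job is handed in: All eight tubes stand one to a cup, each across from one of its own length: bottom 52 to 72 mm from the head's axis (cups are at 62 mm) and under 23 mm above the bench (a cup floor is at 15 mm), tilted less than 0.2 rad, at rest (under 0.03 m/s and 0.4 rad/s) (((x of any of tall_a, tall_b in the frame of rotor above 0.053 m and x of any of tall_1, tall_2 in the frame of rotor below -0.053 m) or (x of any of short_a, short_b in the frame of rotor above 0.053 m and x of any of short_1, short_2 in the frame of rotor below -0.053 m)) and ((y of any of tall_a, tall_b in the frame of rotor above 0.053 m and y of any of tall_1, tall_2 in the frame of rotor below -0.053 m) or (y of any of short_a, short_b in the frame of rotor above 0.053 m and y of any of short_1, short_2 in the frame of rotor below -0.053 m)) and ((((x of tall_a in the frame of rotor below -0.03 m and y of tall_a in the frame of rotor below -0.03 m) or (x of tall_b in the frame of rotor below -0.03 m and y of tall_b in the frame of rotor below -0.03 m)) and ((x of tall_1 in the frame of rotor above 0.03 m and y of tall_1 in the frame of rotor above 0.03 m) or (x of tall_2 in the frame of rotor above 0.03 m and y of tall_2 in the frame of rotor above 0.03 m))) or (((x of short_a in the frame of rotor below -0.03 m and y of short_a in the frame of rotor below -0.03 m) or (x of short_b in the frame of rotor below -0.03 m and y of short_b in the frame of rotor below -0.03 m)) and ((x of short_1 in the frame of rotor above 0.03 m and y of short_1 in the frame of rotor above 0.03 m) or (x of short_2 in the frame of rotor above 0.03 m and y of short_2 in the frame of rotor above 0.03 m)))) and ((((x of tall_a in the frame of rotor above 0.03 m and y of tall_a in the frame of rotor below -0.03 m) or (x of tall_b in the frame of rotor above 0.03 m and y of tall_b in the frame of rotor below -0.03 m)) and ((x of tall_1 in the frame of rotor below -0.03 m and y of tall_1 in the frame of rotor above 0.03 m) or (x of tall_2 in the frame of rotor below -0.03 m and y of tall_2 in the frame of rotor above 0.03 m))) or (((x of short_a in the frame of rotor above 0.03 m and y of short_a in the frame of rotor below -0.03 m) or (x of short_b in the frame of rotor above 0.03 m and y of short_b in the frame of rotor below -0.03 m)) and ((x of short_1 in the frame of rotor below -0.03 m and y of short_1 in the frame of rotor above 0.03 m) or (x of short_2 in the frame of rotor below -0.03 m and y of short_2 in the frame of rotor above 0.03 m)))) and horizontal distance between tall_a and rotor between 0.052 and 0.072 m and z of each of tall_a, short_a, tall_b, short_b, tall_1, short_1, tall_2, short_2 in the frame of rotor below 0.023 m and angle between each of tall_a, short_a, tall_b, short_b, tall_1, short_1, tall_2, short_2's own z axis and vertical below 0.2 rad and linear speed of each of tall_a, short_a, tall_b, short_b, tall_1, short_1, tall_2, short_2 below 0.03 m/s and angular speed of each of tall_a, short_a, tall_b, short_b, tall_1, short_1, tall_2, short_2 below 0.4 rad/s and horizontal distance between short_a and rotor between 0.052 and 0.072 m and horizontal distance between tall_b and rotor between 0.052 and 0.072 m and horizontal distance between short_b and rotor between 0.052 and 0.072 m and horizontal distance between tall_1 and rotor between 0.052 and 0.072 m and horizontal distance between short_1 and rotor between 0.052 and 0.072 m and horizontal distance between tall_2 and rotor between 0.052 and 0.072 m and horizontal distance between short_2 and rotor between 0.052 and 0.072 m); the robot touches nothing.
It fails at once if a tube that was already in the head is pulled out or shifted (its bottom moves more than 15 mm) (distance of any of tall_a, short_a, tall_b, short_b from where it was at the start of the episode above 0.015 m).
It fails at once if a tube is dropped (moves faster than 0.85 m/s while the fingers do not touch it, a fall of about 37 mm) ((contact force between tall_1 and the fingers below 0.05 N and linear speed of tall_1 above 0.85 m/s) or (contact force between short_1 and the fingers below 0.05 N and linear speed of short_1 above 0.85 m/s) or (contact force between tall_2 and the fingers below 0.05 N and linear speed of tall_2 above 0.85 m/s) or (contact force between short_2 and the fingers below 0.05 N and linear speed of short_2 above 0.85 m/s)).
It also fails if it takes over 93 s, if anything falls off the work surface, if the arm or the gripper's body presses on something with over 40 N, if the wrist force passes 120 N, or if a joint passes its speed limit or range.

## Robot

A 7-joint arm with a two-finger parallel gripper is mounted at the origin on a cart in front of the work surface, level with it; the furniture and walls round the work are solid. World frame = base frame: x ahead of the robot, y to its left, z up, the work surface at z = 0. Lengths are in m, angles in rad, forces in N, time in s.
With the tool pointing down it reaches from about 0.425 to 0.875 m from the base axis. Payload 4.7 kg.
Tool frame: the origin (TCP) lies midway between the tips of the shut fingers; the grasp point (between the pads) lies 19 mm behind it; z points along the fingers, y is the line along which they close (so a half turn about z gives the same grasp; the last joint's range is limited). The gripper opens to 87 mm and grips with 3 to 60 N. Pads are 19 mm wide; open, the fingers measure 117 mm over their backs; the gripper's body (75 mm by 190 mm) begins 51 mm behind the grasp point.
Start: joints at [1.203, 0.321, -0.07, 1.45, 0.023, 1.371, -0.057], TCP at [0.242, -0.603, 0.223] pointing down, gripper open.
Joint ranges: [-2.86, 2.86], [-0.3, 2.09], [-1.38, 1.24], [0.06, 2.45], [-1.56, 4.7], [0.09, 2.05], [-2.69, 2.69]. Speed limits (rad/s): [2.57, 2.57, 3.14, 3.14, 3.14, 3.14, 3.14].

## Interface

Orientations are given as a rotation vector (axis times angle).
In Python, from bench import monitor, cams, workorder gives the robot as it stands.
- The arm moves only by the tool move_arm, never from a script. Its arguments are lists of equal length, an entry for each row: "slide": the shift along the tool's x, y, z in cm, a list of three; "roll": the turn about the tool's z in rad. In form: {"slide": [[dx, dy, dz], ...], "roll": [roll, ...]}. A call has 1 to 20 rows; each row is the pose to reach, as a shift and turn from the pose commanded when the call began, along the tool's axes at that moment; what a row does not reach only later rows make up. A row lasts 1/10 s, in which the tool goes at most 50 mm and 8.59 degrees, less where a joint would pass 70% of its speed; a pose out of reach is approached as far as the arm can. A call with a gripper value outside its range is refused whole. "gripper" is the finger opening in cm, from 0 to 8.7, set as the call begins (left out, the last holds). The fingers move at their own pace and stop on an object; "squeeze" is the grip in N (left out, the last holds). Time passes only in rows, so rows that repeat a pose let the fingers close. It gives the time, the measured TCP pose, the force, the opening and the grip force at its end, in the units of the state.
- monitor.get_state(): the state, without advancing time (a new reading comes with each control period).
- cams.get_image(name): name is "side" or "top" or "wrist"; returns the picture (420x560x3 uint8, red, green, blue); there is no depth.
- cams.get_calibration(name): a dict with "mtx" (3x3 intrinsics, pixels), "R" (3x3) and "t" (3): a world point X has camera coordinates R X + t. Camera axes: x right, y down, z forward; pixel columns grow to the right and rows downward; lengths in m; the calibration is good to about 2 mm. A picture is of the moment at which its call begins: read the wrist's pose just before it. get_calibration takes no time and is no camera call; for the wrist camera it gives the pose at the moment of the call.
- workorder.close_job(): hands the job in; it is judged then, once.
The state is a dict: "time": time; "joint_positions": joint angles; "qd": joint speeds; "joint_torque": joint torques, N m; "position": TCP position; "tool_rot": TCP orientation; "ft_force": force on the tool from outside, world axes, zero at the start; "torque": the same for the moment, N m; "grip_width": opening from 0.0 (shut) to 1.0 (fully open); "grip_force": force on a finger pad.
Only numpy, scipy, OpenCV 4.12 (cv2) and the standard library are available. Lean on these libraries where they do the work, as an engineer would, in place of code of your own. Each camera call takes 0.05 s, during which the arm holds its last target. There are 200 camera calls.

## Working session

There is one attempt and no reset: what is moved stays moved. The work goes in short steps, Python scripts to look and compute and a tool call to move; the robot and the scene stay as the last step left them, time stands still between calls to the robot, and variables do not carry over. Pictures are saved under pics/ and viewed, at most 14 in all, crops included, and the job is handed in when it is done.

Besides the shell and the picture viewer there is one more tool, called after ">>>" as name(argument=value, ...), one argument or row to a line, values as JSON. move_arm: Moves the arm, as the interface text tells. Its arguments: {"type":"object","properties":{"slide":{"type":"array","items":{"type":"array","items":{"type":"number"}}},"roll":{"type":"array","items":{"type":"number"}},"gripper":{"type":"number"},"squeeze":{"type":"number"}},"required":["slide","roll"]}

```bash
mkdir -p pics; ls; python3 - <<'E'
from bench import monitor,cams
import cv2,numpy as np
s=monitor.get_state();print(s['time'],s['position'],s['tool_rot'],s['grip_width'])
a=cams.get_image('top');b=cams.get_image('side')
for n,i in(('top',a),('side',b)):
    cv2.imwrite(f'pics/{n}0.png',i[:,:,::-1])
    np.save(n+'0.npy',i)
    c=cams.get_calibration(n);print(n,np.round(c['mtx'],1).tolist(),'C',np.round(-c['R'].T@c['t'],3),np.round(c['R'],3).tolist())
E
```

```text
pics
0.0 [ 0.24193075 -0.60270299  0.22147477] [-3.08268419e+00 -5.95857238e-01  7.81885116e-04] 1.00086223690907
top [[435.1, 0.0, 282.5], [0.0, 435.1, 205.1], [0.0, 0.0, 1.0]] C [ 0.357 -0.058  0.879] [[0.023, -1.0, 0.001], [-0.985, -0.023, -0.17], [0.17, 0.003, -0.985]]
side [[420.3, 0.0, 280.4], [0.0, 420.3, 208.9], [0.0, 0.0, 1.0]] C [ 0.317 -0.677  0.608] [[0.952, -0.306, -0.021], [-0.213, -0.609, -0.764], [0.221, 0.732, -0.645]]
```

View pics/top0.png

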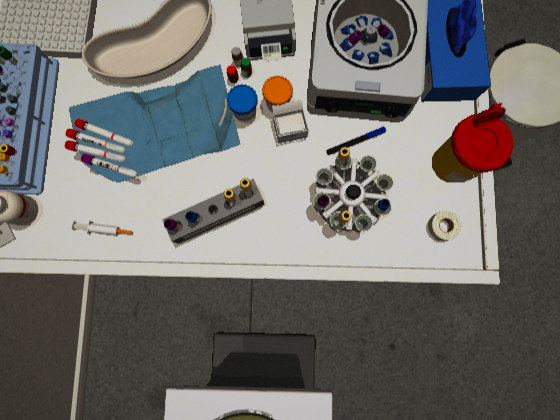

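View pics/side0.png

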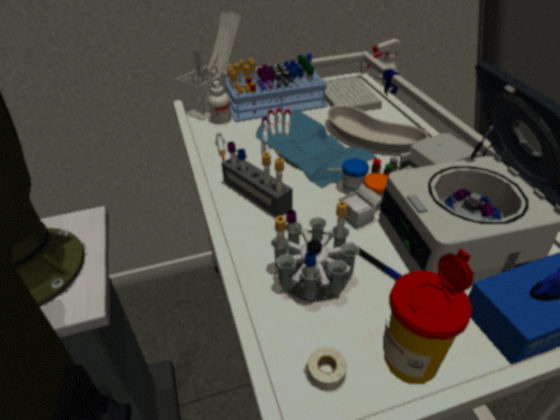

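The top view shows the rack along (171,224)-(245,184), with purple, blue, empty, tan and tan. The head's hub is at (353,192), with caps tan (344,153), blue (383,204), tan (346,215) and purple (322,200). The side view shows the same caps. Next I'll triangulate the caps from both views.

```bash
cat > h.py <<'E'
import cv2,numpy as np
from bench import cams,monitor
RNG={'tan':((12,110,110),(28,255,255)),'blue':((104,130,50),(118,255,255)),'purple':((135,60,30),(172,255,255))}
def blobs(img,name,roi=None,amin=12):
    hsv=cv2.cvtColor(img,cv2.COLOR_RGB2HSV);m=cv2.inRange(hsv,*map(np.array,RNG[name]))
    if roi: z=np.zeros_like(m);x0,y0,x1,y1=roi;z[y0:y1,x0:x1]=m[y0:y1,x0:x1];m=z
    n,l,st,c=cv2.connectedComponentsWithStats(m)
    return [(c[i],st[i]) for i in range(1,n) if st[i][4]>=amin]
def ray(cal,p):
    d=cal['R'].T@np.linalg.solve(cal['mtx'],[p[0],p[1],1.]);return -cal['R'].T@cal['t'],d/np.linalg.norm(d)
def plane(cal,p,z):
    o,d=ray(cal,p);return o+d*(z-o[2])/d[2]
def tri(r1,r2):
    (o1,d1),(o2,d2)=r1,r2
    s,*_=np.linalg.lstsq(np.c_[d1,-d2],o2-o1,rcond=None)
    a,b=o1+s[0]*d1,o2+s[1]*d2;return (a+b)/2,np.linalg.norm(a-b)
def proj(cal,X):
    c=cal['R']@np.asarray(X)+cal['t'];u=cal['mtx']@c;return u[:2]/u[2]
E
python3 - <<'E'
from h import *
T=np.load('top0.npy');S=np.load('side0.npy');ct,cs=cams.get_calibration('top'),cams.get_calibration('side')
for n in RNG:
    bt=blobs(T,n,(150,130,410,260),8);bs=blobs(S,n,(200,130,365,290),8)
    print(n,[(c.round(1).tolist(),int(s[4])) for c,s in bt],[(c.round(1).tolist(),int(s[4])) for c,s in bs])
    for c,s in bt:
        for c2,s2 in bs:
            X,e=tri(ray(ct,c),ray(cs,c2))
            if e<.012: print('  ',c.round(),X.round(4),round(e,4))
print('hub',plane(ct,(353,192),.08),'rackc',plane(ct,(212,210),.06),tri(ray(ct,(353,192)),ray(cs,(314,246))))
E
```

```text
tan [([344.5, 151.2], 53), ([244.6, 182.5], 57), ([228.4, 193.1], 57), ([345.7, 215.3], 58)] [([222.3, 154.4], 14), ([265.5, 154.5], 26), ([279.1, 160.1], 27), ([341.8, 204.3], 41), ([280.1, 219.4], 45)]
   [345. 151.] [ 0.5849 -0.164   0.135 ] 0.0003
   [245. 182.] [0.5249 0.0112 0.1316] 0.0003
   [228. 193.] [0.5045 0.0387 0.1329] 0.0003
   [228. 193.] [ 0.5436  0.0669 -0.081 ] 0.0067
   [346. 215.] [ 0.4534 -0.1486  0.2571] 0.004
   [346. 215.] [ 0.4702 -0.166   0.1346] 0.0004
blue [([374.7, 133.0], 84), ([383.8, 203.6], 36), ([190.1, 216.0], 41)] [([241.5, 152.9], 24), ([354.1, 166.9], 352), ([310.8, 258.7], 61)]
   [375. 133.] [ 0.5838 -0.1962  0.2358] 0.0008
   [384. 204.] [ 0.4984 -0.2397  0.1025] 0.0008
   [190. 216.] [0.4676 0.1099 0.1018] 0.0009
purple [([323.0, 200.3], 61), ([170.7, 224.2], 82)] [([231.1, 147.0], 57), ([290.8, 217.1], 86)]
   [323. 200.] [ 0.5018 -0.1296  0.1005] 0.0
   [171. 224.] [0.4518 0.1443 0.1005] 0.0001
hub [ 0.52274431 -0.18755609  0.08      ] rackc [0.48561657 0.07803792 0.06      ] (array([ 0.52452522, -0.18859005,  0.07435206]), np.float64(0.0012128972620769997))
```

```bash
cat >> h.py <<'E'
from scipy.spatial.transform import Rotation as Ro
def to(xyz,yaw=None):
    """slide (cm), roll from present measured pose to TCP xyz with tool x at yaw deg (mod 180)"""
    s=monitor.get_state();R=Ro.from_rotvec(s['tool_rot']).as_matrix();p=np.array(s['position'])
    sl=R.T@(np.array(xyz)-p)*100
    cur=np.degrees(np.arctan2(R[1,0],R[0,0]))
    if yaw is None: yaw=cur
    d=(yaw-cur+90)%180-90
    print('t',round(s['time'],1),'p',p.round(4),'yaw',round(cur,1),'q7',round(s['joint_positions'][6],2),'slide',sl.round(2),'roll',round(-np.radians(d),3),'gw',round(s['grip_width'],3),'gf',s['grip_force'],'tz',R[:,2].round(3))
E
python3 - <<'E'
from h import *
s=monitor.get_state();R=Ro.from_rotvec(s['tool_rot']).as_matrix()
c=cams.get_calibration('wrist');C=-c['R'].T@c['t']
print('cam in tool',R.T@(C-s['position']),'axes in tool',(R.T@c['R'].T).round(3).tolist(),c['mtx'].tolist())
to((.47,-.15,.32),29)
E
```

```text
cam in tool [ 0.08068321  0.00019099 -0.16277441] axes in tool [[0.001, -0.956, -0.294], [1.0, 0.0, 0.001], [-0.001, -0.294, 0.956]] [[292.79252837313106, 0.0, 273.88378767026836], [0.0, 292.79252837313106, 211.90293121206443], [0.0, 0.0, 1.0]]
t 0.1 p [ 0.2419 -0.6027  0.2216] yaw 21.9 q7 -0.06 slide [ 38.03 -33.53  -9.79] roll -0.124 gw 1.0 gf 0.0 tz [-0.001  0.002 -1.   ]
```

```bash
python3 - <<'E'
from h import *
to((.455,-.13,.28),0)
to((.455,.02,.28),0)
E
```

```text
t 0.1 p [ 0.2419 -0.6027  0.2216] yaw 21.9 q7 -0.06 slide [ 37.39 -35.94  -5.78] roll 0.382 gw 1.0 gf 0.0 tz [-0.001  0.002 -1.   ]
t 0.1 p [ 0.2419 -0.6027  0.2216] yaw 21.9 q7 -0.06 slide [ 42.97 -49.86  -5.76] roll 0.382 gw 1.0 gf 0.0 tz [-0.001  0.002 -1.   ]
```

>>> move_arm(
  slide=[
    [0,0,-3],
    [3.4,-3.2,-5.8],
    [6.8,-6.5,-5.8],
    [10.2,-9.8,-5.8],
    [13.6,-13,-5.8],
    [17,-16.3,-5.8],
    [20.4,-19.6,-5.8],
    [23.8,-22.8,-5.8],
    [27.2,-26.1,-5.8],
    [30.6,-29.4,-5.8],
    [34,-32.7,-5.8],
    [37.4,-36,-5.8],
    [37.4,-36,-5.8],
    [37.4,-36,-5.8],
    [37.4,-36,-5.8],
  ],
  roll=[0,0.04,0.08,0.12,0.16,0.2,0.24,0.28,0.32,0.36,0.382,0.382,0.382,0.382,0.382],
  gripper=4.0,
)

```text
time: 1.6
position: [0.4545, -0.1311, 0.2802]
tool_rot: [3.141, -0.003, -0.001]
ft_force: [-1.0, 0.4, 0.3]
grip_width: 0.461
grip_force: 0.0
```

```bash
python3 - <<'E'
from h import *
import pickle
to((.455,.02,.28),0)
c=cams.get_calibration('wrist');i=cams.get_image('wrist');pickle.dump((c,i),open('w1.pkl','wb'));cv2.imwrite('pics/w1.png',i[:,:,::-1])
E
```

```text
t 1.6 p [ 0.4545 -0.1311  0.2802] yaw -0.1 q7 -1.31 slide [ 2.000e-02 -1.511e+01  1.000e-02] roll -0.002 gw 0.461 gf 0.0 tz [-0.001 -0.    -1.   ]
```

View pics/w1.png

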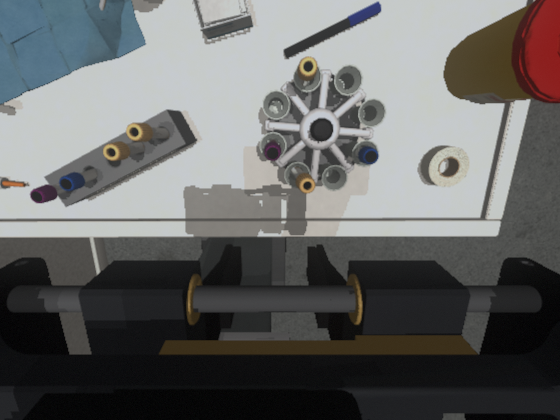

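The wrist view shows the hub at (320,129), empty cups near (276,105), (347,80), (371,112) and (333,177), and the rack on the left with its four caps. I'll take a second view further over.

>>> move_arm(
  slide=[
    [0,-4,0],
    [0,-8,0],
    [0,-12,0],
    [0,-15,0],
    [0,-15,0],
    [0,-15,0],
  ],
  roll=[0,0,0,0,0,0],
)

```text
time: 2.25
position: [0.4551, 0.0191, 0.2805]
tool_rot: [3.141, -0.002, -0.0]
ft_force: [-0.4, -0.5, 0.1]
grip_width: 0.463
grip_force: 0.0
```

```bash
python3 - <<'E'
from h import *
import pickle
c=cams.get_calibration('wrist');i=cams.get_image('wrist');pickle.dump((c,i),open('w2.pkl','wb'));cv2.imwrite('pics/w2.png',i[:,:,::-1])
c1,i1=pickle.load(open('w1.pkl','rb'))
B={}
for n in RNG:
    a=blobs(i1,n,(0,40,425,215),25);b=blobs(i,n,(0,40,560,215),25)
    for x,_ in a:
        for y,s in b:
            X,e=tri(ray(c1,x),ray(c,y))
            if e<.006 and .06<X[2]<.16 and X[1]<.2: print(n,x.round(),y.round(),X.round(4),round(e,4))
# dark hub
for im,cc in((i1,c1),(i,c)):
    g=cv2.cvtColor(im,cv2.COLOR_RGB2GRAY);p=proj(cc,(.5235,-.188,.078));print('hub pred',p.round(1))
    m=(g<45).astype(np.uint8);n,l,st,ce=cv2.connectedComponentsWithStats(m)
    for k in range(1,n):
        if st[k][4]>60 and np.linalg.norm(ce[k]-p)<25: print(ce[k],st[k],plane(cc,ce[k],.08))
E
```

```text
tan [116. 152.] [258. 155.] [0.5037 0.0352 0.1285] 0.003
tan [306. 184.] [443. 185.] [ 0.4699 -0.1674  0.1271] 0.0001
blue [370. 151.] [501. 156.] [ 0.5012 -0.2408  0.1062] 0.0042
blue [ 69. 182.] [198. 181.] [0.4699 0.1061 0.1073] 0.0011
purple [273. 150.] [402. 151.] [ 0.5041 -0.1304  0.0987] 0.0007
purple [ 45. 193.] [169. 192.] [0.4536 0.1462 0.0951] 0.0017
hub pred [320.4 131.9]
[317.625      131.58333333] [311 119  21  22  96] [ 0.52398739 -0.184328    0.08      ]
hub pred [444.8 132.6]
[439.79012346 130.5       ] [432 120  24  22 162] [ 0.5259506  -0.18048275  0.08      ]
```

View pics/w2.png

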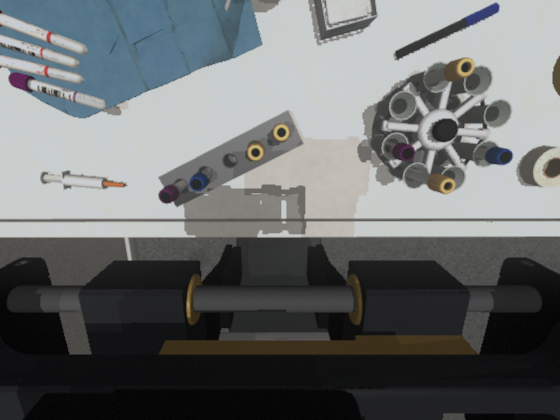

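The second view shows the rack's caps at (170,193), (199,181), (257,151) and (281,131), with the empty hole at (231,160). I'll enlarge the rotor and rack for precise centres.

```bash
python3 - <<'E'
import cv2,numpy as np
a=cv2.imread('pics/w1.png')[50:200,250:400];b=cv2.imread('pics/w2.png')[100:210,150:310]
cv2.imwrite('pics/z1.png',cv2.convertScaleAbs(cv2.resize(a,(600,600),interpolation=cv2.INTER_CUBIC),alpha=1.3))
cv2.imwrite('pics/z2.png',cv2.convertScaleAbs(cv2.resize(b,(800,550),interpolation=cv2.INTER_CUBIC),alpha=1.5))
E
```

```text
(no output)
```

View pics/z1.png

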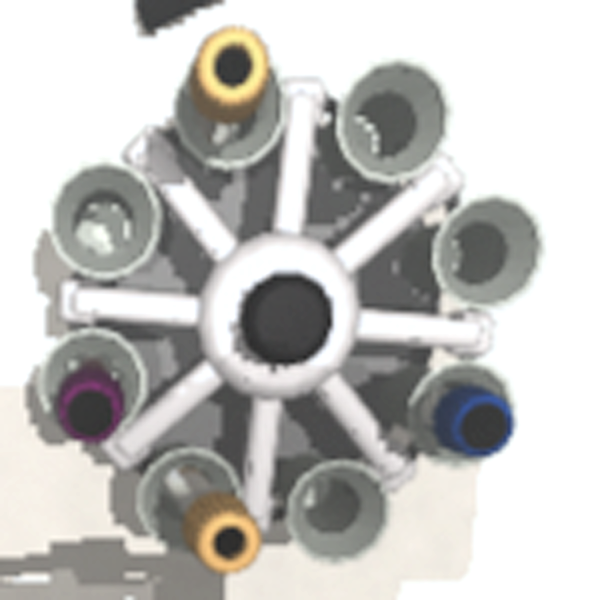

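View pics/z2.png

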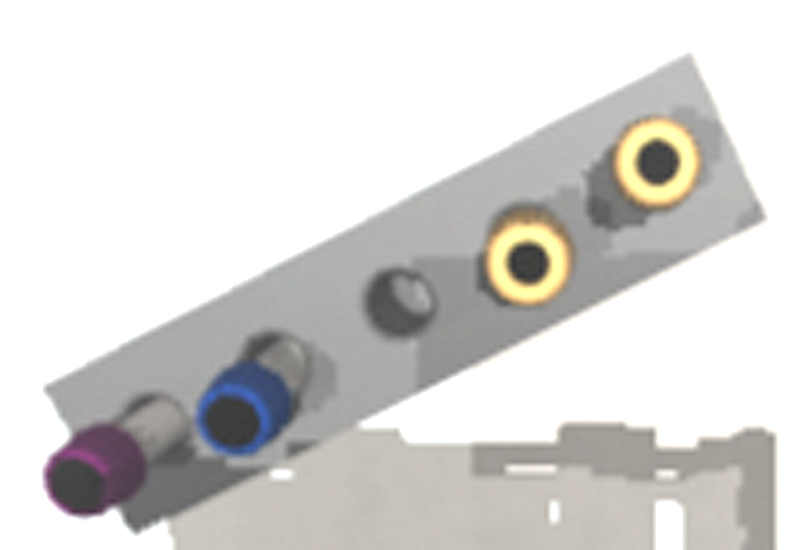

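The zooms give the rim centres, the cap-top centres and the empty rack hole. Now I'll fit the rotor and rack.

```bash
cat > fit.py <<'E'
from h import *
import pickle
from scipy.optimize import least_squares
c1,_=pickle.load(open('w1.pkl','rb'));c2,_=pickle.load(open('w2.pkl','rb'))
z1=lambda p:np.array(p)/4+[250-.4,50-.4]
z2=lambda p:np.array(p)/5+[150-.4,100-.4]
rim={4:(393,121),5:(228,113),6:(106,220),7:(92,386),0:(190,500),1:(337,509),2:(465,412),3:(488,251)}
P={k:plane(c1,z1(p),.075) for k,p in rim.items()}
def mod(v,k):
    a=v[2]+np.radians(45*k);return v[:2]+.062*np.array([np.cos(a),np.sin(a)])
sgn=1
f=least_squares(lambda v:np.concatenate([mod(v,k)-P[k][:2] for k in P]),[.524,-.187,np.radians(156)])
if __name__=='__main__':
    print('rotor',f.x[:2].round(4),np.degrees(f.x[2]).round(1),'res',np.abs(f.fun).max())
    for k in sorted(rim):print(k,mod(f.x,k).round(4),(P[k][:2]-mod(f.x,k)).round(4))
    print('hub',plane(c1,z1((287,318)),.08).round(4))
    for n,p,h in(('tanA c5',(234,65),.137),('pur c7',(92,412),.113),('tanB c0',(230,541),.137),('blue c2',(482,428),.113)):print(n,plane(c1,z1(p),h).round(4))
    for n,p,h in(('S1 pur',(78,484),.110),('S2 blue',(232,420),.110),('T tan3',(528,262),.134),('T tan4',(657,162),.134),('hole',(400,302),.06)):print(n,plane(c2,z2(p),h).round(4))
    cor=[plane(c2,z2(p),.06) for p in((45,388),(690,54),(766,215))];print('corners',np.round(cor,4).tolist(),'yaw',np.degrees(np.arctan2(*(cor[1]-cor[0])[[1,0]])),np.linalg.norm(cor[1]-cor[0]),np.linalg.norm(cor[2]-cor[1]),'centre',((cor[0]+cor[2])/2).round(4))
E
python3 fit.py
```

```text
rotor [ 0.5263 -0.1895] 153.2 res 0.0016152835774559948
0 [ 0.471  -0.1616] [0.0004 0.0002]
1 [ 0.4674 -0.2089] [0.001  0.0009]
2 [ 0.4984 -0.2448] [ 0.0002 -0.001 ]
3 [ 0.5457 -0.2484] [ 0.0001 -0.    ]
4 [ 0.5817 -0.2174] [-0.0003 -0.0001]
5 [ 0.5852 -0.1701] [-0.0016  0.0003]
6 [ 0.5543 -0.1341] [ 0.0004 -0.0005]
7 [ 0.5069 -0.1306] [-0.0002  0.0002]
hub [ 0.5268 -0.1887  0.08  ]
tanA c5 [ 0.5859 -0.1644  0.137 ]
pur c7 [ 0.5026 -0.1305  0.113 ]
tanB c0 [ 0.4712 -0.1672  0.137 ]
blue c2 [ 0.498  -0.2392  0.113 ]
S1 pur [0.4526 0.1455 0.11  ]
S2 blue [0.4678 0.1082 0.11  ]
T tan3 [0.506  0.0377 0.134 ]
T tan4 [0.5261 0.011  0.134 ]
hole [0.4887 0.0756 0.06  ]
corners [[0.4662, 0.1703, 0.06], [0.5495, 0.0011, 0.06], [0.5106, -0.0188, 0.06]] yaw -63.79872119637708 0.18862933271239815 0.0436889561536893 centre [0.4884 0.0758 0.06  ]
```

```bash
python3 - <<'E'
from h import *
to((.526,.011,.20),-63.8)
to((.526,.011,.103),-63.8)
E
```

```text
t 2.3 p [0.4551 0.0183 0.2804] yaw -0.2 q7 -1.59 slide [7.09 0.7  8.04] roll 1.111 gw 0.459 gf 0.0 tz [-0.    -0.001 -1.   ]
t 2.3 p [0.4551 0.0183 0.2804] yaw -0.2 q7 -1.59 slide [ 7.1   0.69 17.74] roll 1.111 gw 0.459 gf 0.0 tz [-0.    -0.001 -1.   ]
```

>>> move_arm(
  slide=[
    [1,0,0],
    [2,0,0],
    [3,0,0],
    [4,0.2,0],
    [5,0.4,0],
    [6,0.6,0],
    [7.1,0.7,0],
    [7.1,0.7,2],
    [7.1,0.7,4],
    [7.1,0.7,6],
    [7.1,0.7,8],
    [7.1,0.7,8],
    [7.1,0.7,8],
    [7.1,0.7,8],
    [7.1,0.7,8],
    [7.1,0.7,8],
    [7.1,0.7,8],
    [7.1,0.7,8],
  ],
  roll=[-0.14,-0.28,-0.42,-0.56,-0.7,-0.84,-0.98,-1.12,-1.26,-1.4,-1.54,-1.68,-1.82,-1.96,-2.03,-2.03,-2.03,-2.03],
)

```text
time: 4.1
position: [0.5261, 0.0122, 0.2004]
tool_rot: [-1.662, -2.666, 0.001]
ft_force: [1.1, 0.1, 0.9]
grip_width: 0.457
grip_force: 0.0
```

```bash
python3 - <<'E'
from h import *
import pickle
to((.526,.011,.103),-63.8)
c=cams.get_calibration('wrist');i=cams.get_image('wrist');pickle.dump((c,i),open('w3.pkl','wb'));cv2.imwrite('pics/w3.png',i[:,:,::-1])
E
```

```text
t 4.1 p [0.5261 0.0122 0.2004] yaw 116.1 q7 0.32 slide [-0.1  -0.06  9.74] roll -0.001 gw 0.457 gf 0.0 tz [-0. -0. -1.]
```

View pics/w3.png

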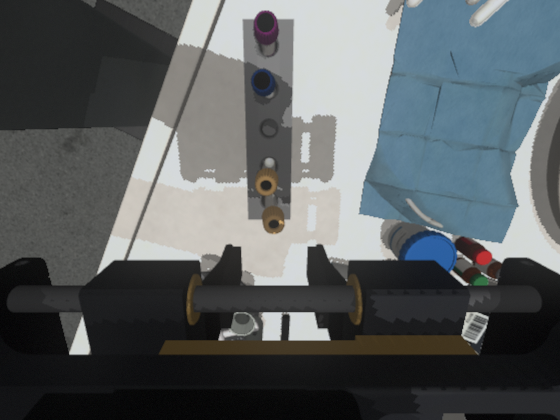

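The wrist view shows the cap tops in line with the open fingers: tan4 (278,224), tan3 (266,185), blue (262,77) and purple (265,22).

```bash
python3 - <<'E'
from h import *
import pickle
c,i=pickle.load(open('w3.pkl','rb'))
for p,h in(((278,224),.134),((266,185),.134),((262,77),.11),((265,22),.11)):print(plane(c,p,h).round(4))
hsv=cv2.cvtColor(i,cv2.COLOR_RGB2HSV)
for n in RNG:
    for ce,st in blobs(i,n,(230,0,310,245),40): print(n,ce.round(1),st.tolist())
E
```

```text
[0.529  0.0132 0.134 ]
[0.5058 0.0385 0.134 ]
[0.4668 0.1107 0.11  ]
[0.4525 0.146  0.11  ]
tan [265.6 184. ] [256, 175, 20, 20, 208]
blue [262.7  80.7] [252, 70, 21, 22, 93]
purple [266.1  30.5] [254, 11, 24, 34, 387]
```

Consistent with the fit. Descending on tan4 at about (.527,.012).

>>> move_arm(
  slide=[
    [0,-0.1,2.5],
    [0,-0.1,5],
    [0,-0.1,7.5],
    [0,-0.1,9.7],
    [0,-0.1,9.7],
    [0,-0.1,9.7],
  ],
  roll=[0,0,0,0,0,0],
)

```text
time: 4.75
position: [0.5253, 0.0128, 0.1038]
tool_rot: [-1.658, -2.668, -0.0]
ft_force: [0.4, -0.3, -0.0]
grip_width: 0.46
grip_force: 0.0
```

>>> move_arm(
  slide=[
    [0,0,0],
    [0,0,0],
    [0,0,0],
    [0,0,0],
    [0,0,0],
    [0,0,0],
  ],
  roll=[0,0,0,0,0,0],
  gripper=1.2,
  squeeze=8,
)

```text
time: 5.35
position: [0.5256, 0.0127, 0.1039]
tool_rot: [1.658, 2.668, 0.0]
ft_force: [-0.2, 0.4, 2.5]
grip_width: 0.216
grip_force: 8.0
```

```bash
python3 - <<'E'
from h import *
to((.5256,.0127,.25))
to((.5817,-.2174,.25),63.2)
E
```

```text
t 5.3 p [0.5256 0.0127 0.1039] yaw 116.3 q7 0.25 slide [-1.000e-02  1.000e-02 -1.461e+01] roll -0.0 gw 0.216 gf 8.000091835051535 tz [ 0.001 -0.    -1.   ]
t 5.3 p [0.5256 0.0127 0.1039] yaw 116.3 q7 0.25 slide [-23.12  -5.15 -14.6 ] roll 0.927 gw 0.216 gf 8.000091835051535 tz [ 0.001 -0.    -1.   ]
```

>>> move_arm(
  slide=[
    [0,0,-1],
    [0,0,-3],
    [0,0,-5.5],
    [0,0,-8],
    [0,0,-10.5],
    [0,0,-13],
    [0,0,-14.6],
    [0,0,-14.6],
    [0,0,-14.6],
  ],
  roll=[0,0,0,0,0,0,0,0,0],
)

```text
time: 6.25
position: [0.525, 0.0127, 0.2494]
tool_rot: [1.658, 2.668, -0.0]
ft_force: [1.5, -0.8, -0.9]
grip_width: 0.219
grip_force: 8.0
```

```bash
python3 - <<'E'
from h import *
to((.5817,-.2174,.25),63.2)
E
```

```text
t 6.2 p [0.525  0.0127 0.2494] yaw 116.3 q7 0.34 slide [-23.14  -5.12  -0.05] roll 0.927 gw 0.219 gf 7.99990944606634 tz [-0. -0. -1.]
```

>>> move_arm(
  slide=[
    [-1.2,-0.3,0],
    [-3.6,-0.8,0],
    [-6.2,-1.4,0],
    [-8.8,-2,0],
    [-11.4,-2.6,0],
    [-14,-3.1,0],
    [-16.6,-3.7,0],
    [-19.2,-4.3,0],
    [-21.4,-4.8,0],
    [-22.7,-5,0],
    [-23.1,-5.1,0],
    [-23.1,-5.1,0],
    [-23.1,-5.1,0],
  ],
  roll=[0.08,0.16,0.25,0.34,0.43,0.52,0.61,0.7,0.79,0.87,0.927,0.927,0.927],
)

```text
time: 7.55
position: [0.5813, -0.2163, 0.2483]
tool_rot: [-2.673, -1.647, 0.002]
ft_force: [0.6, 0.4, 0.9]
grip_width: 0.217
grip_force: 8.0
```

```bash
python3 - <<'E'
from h import *
import pickle
to((.5817,-.2174,.107),63.2)
a=cams.get_image('top');b=cams.get_image('side')
pt=proj(cams.get_calibration('top'),(.5817,-.2174,.2));ps=proj(cams.get_calibration('side'),(.5817,-.2174,.2));print(pt,ps)
f=lambda im,p:cv2.resize(im[int(p[1])-60:int(p[1])+80,int(p[0])-55:int(p[0])+45],(400,560),interpolation=cv2.INTER_CUBIC)
cv2.imwrite('pics/c1.png',np.hstack([f(a,pt),f(b,ps)])[:,:,::-1])
E
```

```text
t 7.5 p [ 0.5813 -0.2163  0.2483] yaw 63.3 q7 -0.25 slide [-0.09  0.11 14.13] roll 0.002 gw 0.217 gf 8.000183470740012 tz [-0.002  0.001 -1.   ]
[383.10072136 142.11407242] [356.89538436 193.25222845]
```

View pics/c1.png

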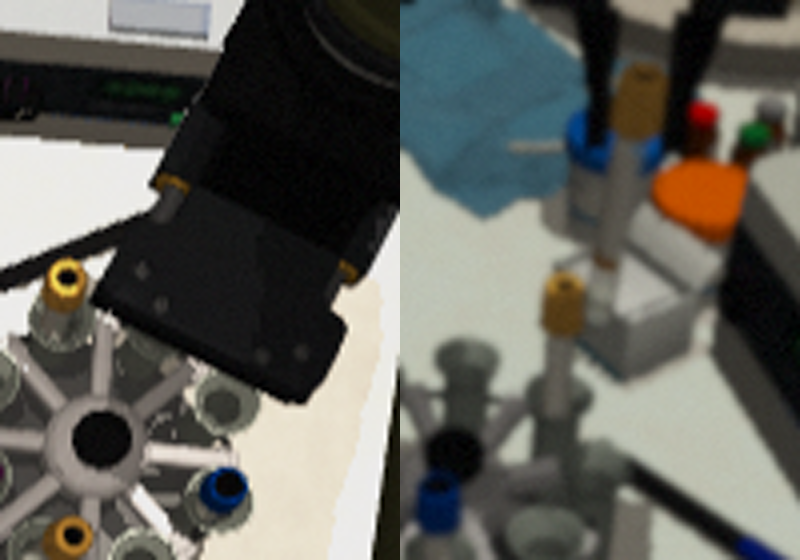

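The side view shows the held tube, with cap top at (362,152) and bottom at (351,210), and maybe a slight tilt. I'll quantify it.

```bash
python3 - <<'E'
from h import *
c=cams.get_calibration('side')
x,y=.5813,-.2163
print(proj(c,(x,y,.279)),proj(c,(x,y,.157)))
X=plane(c,(351,210.5),.159);print(X-[x,y,0]);X=plane(c,(362,151.8),.279);print(X-[x,y,0])
X=plane(c,(362,151.8),.279);
E
```

```text
[361.5594443  149.79884015] [353.84596768 213.66359157]
[-0.00213043  0.00669524  0.159     ]
[-0.00178103 -0.00503455  0.279     ]
```

>>> move_arm(
  slide=[
    [0,0.3,0],
    [0,0.35,2],
    [0,0.35,4],
    [0,0.35,6],
    [0,0.35,7.5],
    [0,0.35,8.5],
    [0,0.35,9.2],
    [0,0.3,9.8],
    [0,0.3,10.4],
    [0,0.25,11],
  ],
  roll=[0,0,0,0,0,0,0,0,0,0],
)

```text
time: 8.65
position: [0.5845, -0.2182, 0.1397]
tool_rot: [2.675, 1.645, 0.001]
ft_force: [0.2, 1.1, 0.3]
grip_width: 0.217
grip_force: 8.0
```

```bash
python3 - <<'E'
from h import *
to((.5817,-.2174,.107),63.2)
b=cams.get_image('side');p=proj(cams.get_calibration('side'),(.5817,-.2174,.11))
x,y=int(p[0]),int(p[1]);print(x,y)
cv2.imwrite('pics/c2.png',cv2.resize(b[y-60:y+60,x-60:x+60],(600,600),interpolation=cv2.INTER_CUBIC)[:,:,::-1])
E
```

```text
t 8.7 p [ 0.5845 -0.2182  0.1397] yaw 63.2 q7 -0.28 slide [-0.05 -0.29  3.27] roll -0.0 gw 0.217 gf 8.000000539468601 tz [ 0.001 -0.001 -1.   ]
351 234
```

View pics/c2.png

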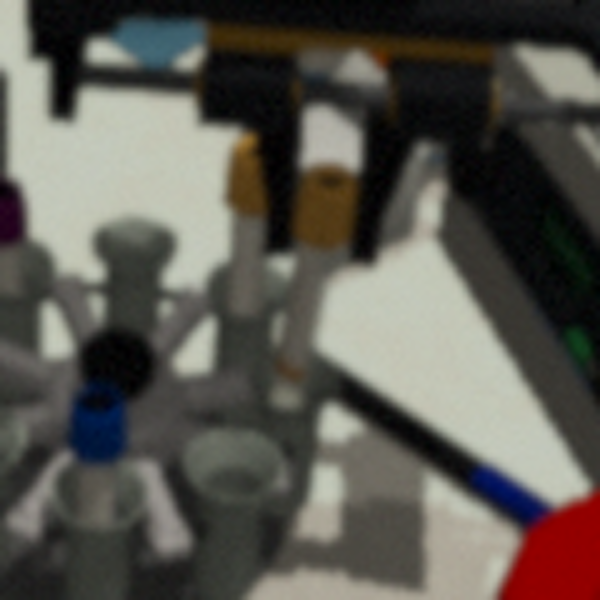

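```bash
python3 - <<'E'
from h import *
c=cams.get_calibration('side')
o=np.array([351-60,234-60])
cr=lambda X:((proj(c,X)-o+.4)*5).round()
for z in(.048,.064,.075):print('cup4 axis',z,cr((.5817,-.2174,z)))
print('rim',[cr((.5817+.015*np.cos(a),-.2174+.015*np.sin(a),.075)).tolist() for a in np.arange(0,6.28,np.pi/4)])
print('cup3',cr((.5457,-.2484,.075)),'cup6',cr((.5543,-.1341,.075)))
for z in(.048,.06,.083,.146,.170):print('tube',z,cr((.5845,-.2182,z)))
E
```

```text
cup4 axis 0.048 [291. 431.]
cup4 axis 0.064 [295. 400.]
cup4 axis 0.075 [297. 379.]
rim [[336.0, 369.0], [312.0, 351.0], [279.0, 350.0], [257.0, 365.0], [258.0, 389.0], [282.0, 407.0], [316.0, 408.0], [338.0, 392.0]]
cup3 [239. 466.] cup6 [137. 246.]
tube 0.048 [299. 431.]
tube 0.06 [302. 408.]
tube 0.083 [308. 362.]
tube 0.146 [325. 227.]
tube 0.17 [332. 171.]
```

The tube disappears behind the front rim at (290,405), so it is inside the cup. Lowering to the floor.

>>> move_arm(
  slide=[
    [0,0,0.5],
    [0,-0.05,1],
    [0,-0.1,1.5],
    [0,-0.1,2],
    [0,-0.15,2.4],
    [0,-0.15,2.8],
    [0,-0.15,3.1],
    [0,-0.15,3.25],
    [0,-0.15,3.25],
    [0,-0.15,3.25],
  ],
  roll=[0,0,0,0,0,0,0,0,0,0],
)

```text
time: 9.7
position: [0.5828, -0.2174, 0.1072]
tool_rot: [2.676, 1.646, 0.0]
ft_force: [1.7, -0.2, 1.1]
grip_width: 0.217
grip_force: 8.0
```

>>> move_arm(
  slide=[
    [0,0,0.1],
    [0,0,0.1],
    [0,0,0.1],
    [0,0,0.1],
    [0,0,-1],
    [0,0,-3],
    [0,0,-6],
    [0,0,-9],
    [0,0,-12],
    [0,0,-12],
    [0,0,-12],
  ],
  roll=[0,0,0,0,0,0,0,0,0,0,0],
  gripper=3.6,
)

```text
time: 10.8
position: [0.5832, -0.2174, 0.2285]
tool_rot: [2.674, 1.645, 0.002]
ft_force: [0.4, 0.1, -0.9]
grip_width: 0.414
grip_force: 0.0
```

```bash
python3 - <<'E'
from h import *
to((.506,.0383,.22),-63.8)
to((.506,.0383,.104),-63.8)
c=cams.get_calibration('side')
for ce,st in blobs(cams.get_image('side'),'tan',(200,130,365,290),8):
  X=plane(c,ce,.126);print(ce.round(1),X.round(4))
E
```

```text
t 10.8 p [ 0.5832 -0.2174  0.2285] yaw 63.2 q7 -0.26 slide [ 19.34 -18.43   0.81] roll -0.925 gw 0.414 gf 0.0 tz [ 0.002 -0.001 -1.   ]
t 10.8 p [ 0.5832 -0.2174  0.2285] yaw 63.2 q7 -0.26 slide [ 19.34 -18.46  12.41] roll -0.925 gw 0.414 gf 0.0 tz [ 0.002 -0.001 -1.   ]
[222.2 154.3] [0.4209 0.0809 0.126 ]
[265.7 155.1] [0.5067 0.0467 0.126 ]
[342.  204.4] [ 0.5904 -0.1546  0.126 ]
```

>>> move_arm(
  slide=[
    [1.9,-1.8,0],
    [4.4,-4.2,0],
    [6.9,-6.6,0],
    [9.4,-9,0],
    [11.9,-11.3,0],
    [14.4,-13.7,0],
    [16.9,-16.1,0.4],
    [18.5,-17.6,0.8],
    [19.3,-18.4,0.8],
    [19.3,-18.4,0.8],
    [19.3,-18.4,0.8],
    [19.3,-18.4,0.8],
  ],
  roll=[-0.09,-0.2,-0.31,-0.42,-0.53,-0.64,-0.75,-0.86,-0.925,-0.925,-0.925,-0.925],
  gripper=4.0,
)

```text
time: 12.05
position: [0.5057, 0.0365, 0.2186]
tool_rot: [-1.664, -2.664, 0.001]
ft_force: [0.3, -0.5, -0.0]
grip_width: 0.455
grip_force: 0.0
```

```bash
python3 - <<'E'
from h import *
to((.506,.0383,.104),-63.8)
E
```

```text
t 12.1 p [0.5057 0.0365 0.2186] yaw 116.0 q7 0.3 slide [ 0.14  0.12 11.46] roll -0.003 gw 0.455 gf 0.0 tz [-0.001 -0.    -1.   ]
```

>>> move_arm(
  slide=[
    [0.1,0.1,3],
    [0.15,0.1,6],
    [0.15,0.1,9],
    [0.15,0.1,11.5],
    [0.15,0.1,11.5],
    [0.15,0.1,11.5],
  ],
  roll=[0,0,0,0,0,0],
)

```text
time: 12.65
position: [0.506, 0.0391, 0.1042]
tool_rot: [-1.662, -2.665, -0.0]
ft_force: [0.4, -0.3, 0.3]
grip_width: 0.462
grip_force: 0.0
```

>>> move_arm(
  slide=[
    [0,0,0],
    [0,0,0],
    [0,0,0],
    [0,0,0],
    [0,0,0],
    [0,0,-1],
    [0,0,-3],
    [0,0,-5.5],
    [0,0,-8],
    [0,0,-10.5],
    [0,0,-13],
    [0,0,-14.6],
    [0,0,-14.6],
    [0,0,-14.6],
  ],
  roll=[0,0,0,0,0,0,0,0,0,0,0,0,0,0],
  gripper=1.2,
  squeeze=8,
)

```text
time: 14.05
position: [0.5057, 0.0397, 0.25]
tool_rot: [1.66, 2.667, -0.0]
ft_force: [0.3, -0.1, -0.4]
grip_width: 0.215
grip_force: 8.0
```

```bash
python3 - <<'E'
from h import *
from fit import *
print(mod(f.x,1));to((*mod(f.x,1),.25),-71.8)
E
```

```text
[ 0.46743305 -0.20888394]
t 14.1 p [0.5057 0.0397 0.25  ] yaw 116.2 q7 0.31 slide [-20.62 -14.4    0.  ] roll 0.139 gw 0.215 gf 8.000045688240789 tz [ 0. -0. -1.]
```

>>> move_arm(
  slide=[
    [-1,-0.7,0],
    [-3,-2.1,0],
    [-5.1,-3.6,0],
    [-7.2,-5,0],
    [-9.3,-6.5,0],
    [-11.4,-8,0],
    [-13.5,-9.4,0],
    [-15.6,-10.9,0],
    [-17.7,-12.4,0],
    [-19.5,-13.6,0],
    [-20.6,-14.4,0],
    [-20.6,-14.4,0],
    [-20.6,-14.4,0],
  ],
  roll=[0.01,0.03,0.05,0.07,0.09,0.11,0.139,0.139,0.139,0.139,0.139,0.139,0.139],
)

```text
time: 15.35
position: [0.4675, -0.208, 0.2497]
tool_rot: [-1.841, -2.545, -0.001]
ft_force: [0.2, 0.4, 0.7]
grip_width: 0.214
grip_force: 8.0
```

```bash
python3 - <<'E'
from h import *
to((.4674,-.2089,.107),-71.8)
p=monitor.get_state()['position']
a=cams.get_image('wrist');c=cams.get_calibration('wrist');b=cams.get_image('side');cs=cams.get_calibration('side')
tip=(p[0],p[1],p[2]-.092);top=(p[0],p[1],p[2]+.03)
pt=proj(c,tip);ps=proj(cs,tip);print('w',pt,proj(c,top),'s',ps,proj(cs,top))
f=lambda im,q,h:cv2.resize(im[max(0,int(q[1])-h-20):max(0,int(q[1])-h-20)+2*h,int(q[0])-h:int(q[0])+h],(400,400),interpolation=cv2.INTER_CUBIC)
cv2.imwrite('pics/c3.png',np.hstack([f(a,pt,50),f(b,ps,50)])[:,:,::-1])
E
```

```text
t 15.3 p [ 0.4675 -0.208   0.2497] yaw 108.2 q7 0.67 slide [-0.1  -0.04 14.27] roll 0.001 gw 0.214 gf 8.000181186944246 tz [-0.     0.001 -1.   ]
w [273.72613869 214.65648128] [273.64558343 286.38986075] s [286.10022162 225.5452307 ] [285.00299129 161.15519579]
```

View pics/c3.png

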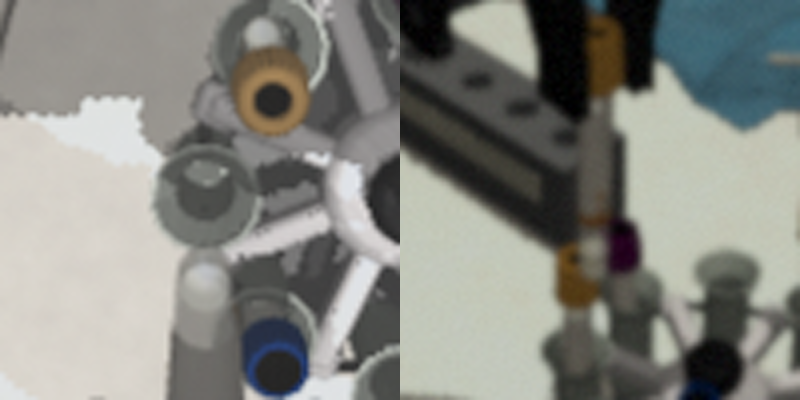

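The wrist view shows the tube bottom at pixel (274,213), against a prediction of (273.7,214.7). The tube hangs straight and in line with the empty cup. Lowering.

>>> move_arm(
  slide=[
    [-0.1,0,0],
    [-0.1,0,2],
    [-0.1,0,4],
    [-0.1,0,6],
    [-0.1,0,7.5],
    [-0.1,0,8.5],
    [-0.1,0,9.2],
    [-0.1,0,9.8],
    [-0.1,0,10.4],
    [-0.1,0,11],
    [-0.1,0,11.6],
    [-0.1,0,12.2],
    [-0.1,0,12.8],
    [-0.1,0,13.4],
    [-0.1,0,13.9],
    [-0.1,0,14.2],
    [-0.1,0,14.25],
    [-0.1,0,14.25],
  ],
  roll=[0,0,0,0,0,0,0,0,0,0,0,0,0,0,0,0,0,0],
)

```text
time: 17.25
position: [0.4679, -0.2098, 0.1077]
tool_rot: [1.842, 2.545, -0.0]
ft_force: [-0.1, -0.3, 0.7]
grip_width: 0.217
grip_force: 8.0
```

>>> move_arm(
  slide=[
    [0,0,0.1],
    [0,0,0.1],
    [0,0,0.1],
    [0,0,0.1],
    [0,0,-1],
    [0,0,-3],
    [0,0,-6],
    [0,0,-9],
    [0,0,-12],
    [0,0,-12],
    [0,0,-12],
  ],
  roll=[0,0,0,0,0,0,0,0,0,0,0],
  gripper=3.4,
)

```text
time: 18.35
position: [0.4683, -0.2098, 0.2287]
tool_rot: [1.84, 2.543, -0.0]
ft_force: [-0.5, -0.6, -0.9]
grip_width: 0.392
grip_force: 0.0
```

```bash
python3 - <<'E'
from h import *
to((.467,.109,.22),-63.8)
E
```

```text
t 18.4 p [ 0.4683 -0.2098  0.2287] yaw 108.2 q7 0.67 slide [30.32  9.85  0.83] roll -0.139 gw 0.392 gf 0.0 tz [ 0.002 -0.001 -1.   ]
```

>>> move_arm(
  slide=[
    [1.5,0.5,0],
    [5,1.6,0],
    [8.5,2.8,0],
    [12,3.9,0],
    [15.5,5,0],
    [19,6.2,0],
    [22.5,7.3,0],
    [26,8.4,0.4],
    [29,9.4,0.8],
    [30.3,9.9,0.8],
    [30.3,9.9,0.8],
    [30.3,9.9,0.8],
  ],
  roll=[-0.02,-0.04,-0.06,-0.08,-0.1,-0.12,-0.139,-0.139,-0.139,-0.139,-0.139,-0.139],
  gripper=4.0,
)

```text
time: 19.55
position: [0.4663, 0.1089, 0.2187]
tool_rot: [-1.658, -2.667, 0.002]
ft_force: [0.6, -0.9, -0.1]
grip_width: 0.459
grip_force: 0.0
```

```bash
python3 - <<'E'
from h import *
to((.467,.1095,.082),-63.8)
E
```

```text
t 19.6 p [0.4663 0.1089 0.2187] yaw 116.2 q7 0.2 slide [ 0.02  0.12 13.67] roll 0.001 gw 0.459 gf 0.0 tz [-0.002 -0.001 -1.   ]
```

>>> move_arm(
  slide=[
    [0,0.1,3],
    [0,0.1,6],
    [0,0.1,9],
    [0,0.1,11.5],
    [0,0.1,13.7],
    [0,0.1,13.7],
    [0,0.1,13.7],
  ],
  roll=[0,0,0,0,0,0,0],
)

```text
time: 20.25
position: [0.4679, 0.1086, 0.0826]
tool_rot: [-1.662, -2.665, 0.001]
ft_force: [-0.4, 0.3, 0.3]
grip_width: 0.462
grip_force: 0.0
```

>>> move_arm(
  slide=[
    [0,0,0],
    [0,0,0],
    [0,0,0],
    [0,0,0],
    [0,0,0],
    [0,0,-1],
    [0,0,-3],
    [0,0,-5.5],
    [0,0,-8],
    [0,0,-10.5],
    [0,0,-13],
    [0,0,-15],
    [0,0,-15],
    [0,0,-15],
  ],
  roll=[0,0,0,0,0,0,0,0,0,0,0,0,0,0],
  gripper=1.2,
  squeeze=8,
)

```text
time: 21.65
position: [0.4679, 0.1095, 0.2327]
tool_rot: [1.66, 2.666, -0.0]
ft_force: [-0.8, 0.2, 0.7]
grip_width: 0.216
grip_force: 8.0
```

```bash
python3 - <<'E'
from h import *
from fit import *
print(mod(f.x,3),mod(f.x,6));to((*mod(f.x,3),.24),18.2)
E
```

```text
[ 0.54571216 -0.2483856 ] [ 0.55425532 -0.13414352]
t 21.6 p [0.4679 0.1095 0.2327] yaw 116.2 q7 0.2 slide [-35.55  -8.82  -0.71] roll -1.431 gw 0.216 gf 7.999987784132827 tz [ 0.    -0.001 -1.   ]
```

>>> move_arm(
  slide=[
    [-1,-0.2,-0.3],
    [-2.8,-0.7,-0.7],
    [-5.1,-1.3,-0.7],
    [-7.4,-1.8,-0.7],
    [-9.7,-2.4,-0.7],
    [-12,-3,-0.7],
    [-14.3,-3.5,-0.7],
    [-16.6,-4.1,-0.7],
    [-18.9,-4.7,-0.7],
    [-21.2,-5.3,-0.7],
    [-23.5,-5.8,-0.7],
    [-25.8,-6.4,-0.7],
    [-28.1,-7,-0.7],
    [-30.4,-7.5,-0.7],
    [-32.7,-8.1,-0.7],
    [-34.5,-8.6,-0.7],
    [-35.5,-8.8,-0.7],
    [-35.5,-8.8,-0.7],
    [-35.5,-8.8,-0.7],
  ],
  roll=[0.1,0.2,0.31,0.42,0.53,0.64,0.75,0.86,0.97,1.08,1.19,1.3,1.41,1.52,1.62,1.71,1.71,1.71,1.71],
)

```text
time: 23.55
position: [0.5455, -0.2465, 0.2388]
tool_rot: [-3.1, -0.501, 0.001]
ft_force: [-0.7, 0.9, 0.3]
grip_width: 0.216
grip_force: 8.0
```

```bash
cat > chk.py <<'E'
from h import *
import sys
x,y,z,yaw,dz,name=*map(float,sys.argv[1:6]),sys.argv[6]
to((x,y,z),yaw)
p=np.array(monitor.get_state()['position'])
c=cams.get_calibration('wrist');a=cams.get_image('wrist')
t=proj(c,p-[0,0,dz]);print('bottom pred',t.round(1),'hemisphere centre',proj(c,p-[0,0,dz-.0065]).round(1),'cup mouth',proj(c,(x,y,.075)).round(1))
x0,y0=int(t[0])-60,max(0,int(t[1])-80);print('crop origin',x0,y0)
cv2.imwrite(f'pics/{name}.png',cv2.resize(a[y0:y0+120,x0:x0+120],(600,600),interpolation=cv2.INTER_CUBIC)[:,:,::-1])
E
python3 chk.py .5457 -.2484 .0856 18.2 .0706 c4
```

```text
t 23.6 p [ 0.5455 -0.2465  0.2388] yaw 18.4 q7 -0.96 slide [-0.03  0.21 15.32] roll 0.003 gw 0.216 gf 8.000123725505546 tz [-0.001  0.001 -1.   ]
bottom pred [273.4 222. ] hemisphere centre [273.4 224.6] cup mouth [275.2 195.7]
crop origin 213 141
```

View pics/c4.png

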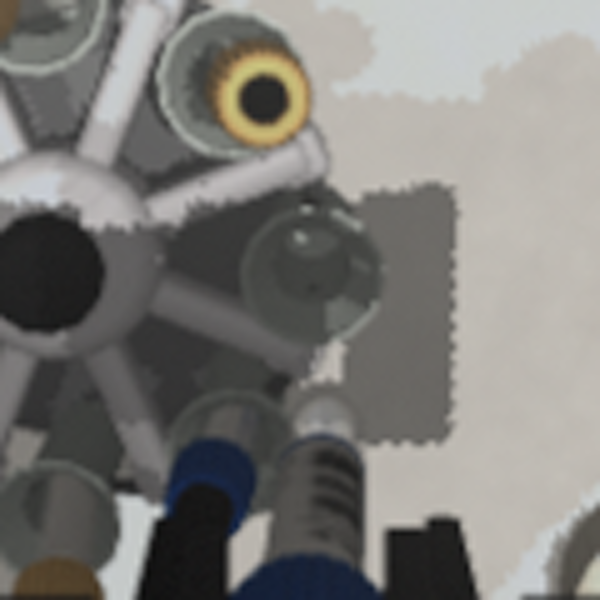

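The wrist view shows the cup mouth at (275.6,195), as predicted. The tube bottom is 4 px to the right, about 3 mm in tool y, so I'll compensate on entry.

>>> move_arm(
  slide=[
    [0,-0.1,1],
    [0,-0.1,3],
    [0,-0.1,5],
    [0,-0.1,7],
    [0,-0.1,8.5],
    [0,-0.1,9.5],
    [0,-0.1,10.2],
    [0,-0.05,10.8],
    [0,0,11.4],
    [0,0,12],
    [0,0.05,12.6],
    [0,0.05,13.2],
    [0,0.05,13.8],
    [0,0.05,14.4],
    [0,0.05,15],
    [0,0.05,15.3],
    [0,0.05,15.35],
    [0,0.05,15.35],
  ],
  roll=[0,0,0,0,0,0,0,0,0,0,0,0,0,0,0,0,0,0],
)

```text
time: 25.4
position: [0.5459, -0.2485, 0.0861]
tool_rot: [3.102, 0.497, 0.0]
ft_force: [-0.6, 0.2, -0.4]
grip_width: 0.219
grip_force: 8.0
```

>>> move_arm(
  slide=[
    [0,0,0.05],
    [0,0,0.05],
    [0,0,0.05],
    [0,0,0.05],
    [0,0,-1],
    [0,0,-3],
    [0,0,-6],
    [0,0,-9],
    [0,0,-12],
    [0,0,-14],
    [0,0,-14],
    [0,0,-14],
  ],
  roll=[0,0,0,0,0,0,0,0,0,0,0,0],
  gripper=3.4,
)

```text
time: 26.6
position: [0.5459, -0.2484, 0.2265]
tool_rot: [3.101, 0.497, 0.001]
ft_force: [0.1, -0.6, 0.3]
grip_width: 0.39
grip_force: 0.0
```

```bash
python3 - <<'E'
from h import *
to((.4525,.1455,.22),-63.8)
to((.4525,.1455,.22),18)
E
```

```text
t 26.6 p [ 0.5459 -0.2484  0.2265] yaw 18.2 q7 -0.97 slide [  3.44 -40.34   0.61] roll 1.431 gw 0.39 gf 0.0 tz [ 0.001 -0.001 -1.   ]
t 26.6 p [ 0.5459 -0.2484  0.2265] yaw 18.2 q7 -0.97 slide [  3.44 -40.34   0.61] roll 0.004 gw 0.39 gf 0.0 tz [ 0.001 -0.001 -1.   ]
```

>>> move_arm(
  slide=[
    [0.1,-1.5,0],
    [0.3,-4,0],
    [0.5,-6.5,0],
    [0.8,-9,0],
    [1,-11.5,0],
    [1.2,-14,0],
    [1.4,-16.5,0],
    [1.6,-19,0],
    [1.8,-21.5,0],
    [2,-24,0],
    [2.3,-26.5,0],
    [2.5,-29,0.2],
    [2.7,-31.5,0.4],
    [2.9,-34,0.6],
    [3.1,-36.5,0.6],
    [3.3,-38.8,0.6],
    [3.4,-40.3,0.6],
    [3.4,-40.3,0.6],
    [3.4,-40.3,0.6],
  ],
  roll=[-0.1,-0.2,-0.31,-0.42,-0.53,-0.64,-0.75,-0.86,-0.97,-1.08,-1.19,-1.3,-1.41,-1.52,-1.62,-1.711,-1.711,-1.711,-1.711],
  gripper=4.0,
)

```text
time: 28.5
position: [0.4518, 0.1442, 0.2191]
tool_rot: [-1.659, -2.667, 0.002]
ft_force: [0.7, -0.1, 0.7]
grip_width: 0.455
grip_force: 0.0
```

```bash
python3 - <<'E'
from h import *
to((.4525,.1457,.082),-63.8)
E
```

```text
t 28.5 p [0.4518 0.1442 0.2191] yaw 116.2 q7 0.13 slide [ 0.1   0.15 13.71] roll 0.001 gw 0.455 gf 0.0 tz [-0.001 -0.001 -1.   ]
```

>>> move_arm(
  slide=[
    [0.1,0.1,3],
    [0.1,0.1,6],
    [0.1,0.1,9],
    [0.1,0.1,11.5],
    [0.1,0.1,13.7],
    [0.1,0.1,13.7],
    [0.1,0.1,13.7],
  ],
  roll=[0,0,0,0,0,0,0],
)

```text
time: 29.2
position: [0.4527, 0.1455, 0.0829]
tool_rot: [-1.66, -2.666, 0.001]
ft_force: [-0.5, -0.4, 1.4]
grip_width: 0.461
grip_force: 0.0
```

>>> move_arm(
  slide=[
    [0,0,0],
    [0,0,0],
    [0,0,0],
    [0,0,0],
    [0,0,0],
    [0,0,-1],
    [0,0,-3],
    [0,0,-5.5],
    [0,0,-8],
    [0,0,-10.5],
    [0,0,-13],
    [0,0,-15.5],
    [0,0,-15.5],
    [0,0,-15.5],
  ],
  roll=[0,0,0,0,0,0,0,0,0,0,0,0,0,0],
  gripper=1.2,
  squeeze=8,
)

```text
time: 30.6
position: [0.4528, 0.1466, 0.2386]
tool_rot: [1.658, 2.667, 0.0]
ft_force: [-1.2, -0.2, -0.9]
grip_width: 0.22
grip_force: 8.0
```

```bash
python3 - <<'E'
from h import *
to((.5543,-.1341,.24),153.2)
E
```

```text
t 30.6 p [0.4528 0.1466 0.2386] yaw 116.3 q7 0.14 slide [-29.66  -3.31  -0.11] roll -0.645 gw 0.22 gf 8.000013357777789 tz [ 0.001 -0.    -1.   ]
```

>>> move_arm(
  slide=[
    [-1,-0.1,0],
    [-3,-0.3,0],
    [-5.4,-0.6,0],
    [-7.8,-0.9,0],
    [-10.2,-1.1,0],
    [-12.6,-1.4,0],
    [-15,-1.7,0],
    [-17.4,-1.9,0],
    [-19.8,-2.2,0],
    [-22.2,-2.5,0],
    [-24.6,-2.7,0],
    [-27,-3,0],
    [-28.8,-3.2,0],
    [-29.6,-3.3,0],
    [-29.6,-3.3,0],
    [-29.6,-3.3,0],
  ],
  roll=[-0.05,-0.1,-0.15,-0.2,-0.25,-0.3,-0.35,-0.4,-0.45,-0.5,-0.55,-0.6,-0.645,-0.645,-0.645,-0.645],
)

```text
time: 32.2
position: [0.5536, -0.1323, 0.2375]
tool_rot: [-0.727, -3.055, -0.001]
ft_force: [-0.8, 0.1, 0.4]
grip_width: 0.215
grip_force: 8.0
```

```bash
python3 chk.py .5543 -.1341 .0860 153.2 .0709 c5
```

```text
t 32.2 p [ 0.5536 -0.1323  0.2375] yaw 153.2 q7 1.19 slide [-0.17 -0.13 15.15] roll 0.0 gw 0.215 gf 8.000111708715849 tz [-0.001  0.001 -1.   ]
bottom pred [274.5 222.3] hemisphere centre [274.5 224.9] cup mouth [273.2 197.3]
crop origin 214 142
```

View pics/c5.png

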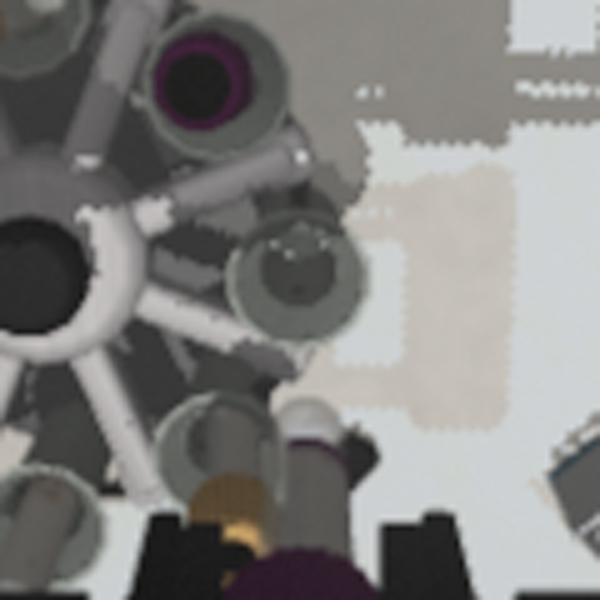

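The tube bottom at (275.6,226) and the cup mouth at (273.6,197) both match the predictions. Lowering.

>>> move_arm(
  slide=[
    [-0.1,-0.15,1],
    [-0.1,-0.15,3],
    [-0.1,-0.15,5],
    [-0.1,-0.15,7],
    [-0.1,-0.15,8.5],
    [-0.1,-0.15,9.5],
    [-0.1,-0.15,10.2],
    [-0.1,-0.15,10.8],
    [-0.1,-0.15,11.4],
    [-0.1,-0.15,12],
    [-0.1,-0.15,12.6],
    [-0.1,-0.15,13.2],
    [-0.1,-0.15,13.8],
    [-0.1,-0.15,14.4],
    [-0.1,-0.15,14.9],
    [-0.1,-0.15,15.2],
    [-0.1,-0.15,15.2],
  ],
  roll=[0,0,0,0,0,0,0,0,0,0,0,0,0,0,0,0,0],
)

```text
time: 33.95
position: [0.5547, -0.1356, 0.0863]
tool_rot: [0.728, 3.055, -0.0]
ft_force: [-0.3, -0.7, 2.0]
grip_width: 0.215
grip_force: 8.0
```

>>> move_arm(
  slide=[
    [0,0,0.05],
    [0,0,0.05],
    [0,0,0.05],
    [0,0,0.05],
    [0,0,-1],
    [0,0,-3],
    [0,0,-6],
    [0,0,-9],
    [0,0,-12],
    [0,0,-15],
    [0,0,-15],
    [0,0,-15],
  ],
  roll=[0,0,0,0,0,0,0,0,0,0,0,0],
  gripper=3.4,
)

```text
time: 35.15
position: [0.5545, -0.1355, 0.2371]
tool_rot: [0.728, 3.054, -0.001]
ft_force: [0.3, -0.4, 0.2]
grip_width: 0.393
grip_force: 0.0
```

```bash
python3 - <<'E'
from h import *
to((.45,-.02,.25))
E
```

```text
t 35.1 p [ 0.5545 -0.1355  0.2371] yaw 153.2 q7 1.19 slide [14.53  5.59 -1.31] roll -0.0 gw 0.393 gf 0.0 tz [ 0.002 -0.001 -1.   ]
```

Move clear for a final look with the top and side cameras.

>>> move_arm(
  slide=[
    [2,0.8,-1],
    [5,2,-1.3],
    [8,3.1,-1.3],
    [11,4.3,-1.3],
    [13,7,-1.3],
    [13,10,-1.3],
    [13,13,-1.3],
    [13,13,-1.3],
    [13,13,-1.3],
  ],
  roll=[0,0,0,0,0,0,0,0,0],
)

```text
time: 36.05
position: [0.496, 0.0394, 0.2479]
tool_rot: [-0.725, -3.054, 0.001]
ft_force: [-0.6, -1.1, -0.5]
grip_width: 0.387
grip_force: 0.0
```

```bash
python3 - <<'E'
from h import *
a=cams.get_image('top');b=cams.get_image('side');ct=cams.get_calibration('top');cs=cams.get_calibration('side')
f=lambda im,x,y:cv2.resize(im[y-60:y+60,x-50:x+50],(400,480),interpolation=cv2.INTER_CUBIC)
cv2.imwrite('pics/fin.png',np.hstack([f(a,353,185),f(b,315,240)])[:,:,::-1])
for n in RNG:
    for c,s in blobs(a,n,(300,130,410,250),8):
        for c2,s2 in blobs(b,n,(260,170,370,300),8):
            X,e=tri(ray(ct,c),ray(cs,c2))
            if e<.006 and .08<X[2]<.16: print(n,c.round(),X.round(4),round(e,4),np.round(np.hypot(*(X[:2]-[.5263,-.1895])),3))
E
```

```text
tan [344. 152.] [ 0.5846 -0.1639  0.1347] 0.0006 0.064
tan [377. 152.] [ 0.5862 -0.2227  0.1337] 0.0029 0.069
tan [345. 216.] [ 0.4698 -0.1655  0.1346] 0.0006 0.061
tan [374. 217.] [ 0.469  -0.2148  0.1323] 0.0011 0.063
blue [384. 180.] [ 0.5442 -0.2418  0.1001] 0.0028 0.055
blue [383. 205.] [ 0.4972 -0.2385  0.0999] 0.002 0.057
purple [323. 175.] [ 0.5491 -0.1288  0.1005] 0.0014 0.065
purple [322. 201.] [ 0.5015 -0.1286  0.1013] 0.0005 0.066
```

View pics/fin.png

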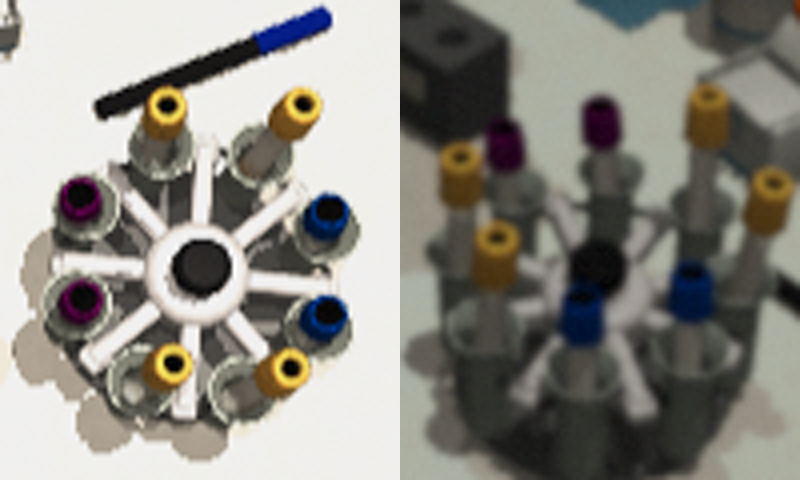

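All eight cups are filled. Cap heights match the tubes already seated, about 134 mm for tall and 100 mm for short, and each tube is opposite one of its own length.

```bash
python3 -c "
from bench import workorder
print(workorder.close_job())"
```

```text
the job is handed in; nothing more can be done
None
```

The four rack tubes are in the head, each lowered to the floor of its cup straight across from a tube of its own length. I handed the job in at about 36 s, and no pass/fail result came back.

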